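# Prop a primed panel level on two equal dowels

### The job

The primed panel on the battens is to dry level, propped on two dowels over the paper sheet. First find the one dowel on the grey mat that is exactly as tall as the dowel already standing on the sheet, and stand it in the middle of the empty circle. Then take the panel by its edges, never touching its white face or tipping it, and lay it gently, white side up, along and centrally across both dowels; leave the dowel that was already on the sheet and everything else where they are.

Things in the scene. Friction and masses are not known exactly. Their poses are not given: they have to be found in the camera images.
- dowel_short_a: plain pale round wooden dowel length standing on end, 36 mm diameter, 46 mm tall; one of a pair of equal height. Origin at the centre of its underside, z up along its axis. Which of the six dowels stands on the paper sheet changes from start to start
- dowel_middle_a: plain pale round wooden dowel length standing on end, 36 mm diameter, 60 mm tall; one of a pair of equal height. Origin at the centre of its underside, z up along its axis. Which of the six dowels stands on the paper sheet changes from start to start
- dowel_tall_a: plain pale round wooden dowel length standing on end, 36 mm diameter, 74 mm tall; one of a pair of equal height. Origin at the centre of its underside, z up along its axis. Which of the six dowels stands on the paper sheet changes from start to start
- dowel_short_b: plain pale round wooden dowel length standing on end, 36 mm diameter, 46 mm tall; one of a pair of equal height. Origin at the centre of its underside, z up along its axis. Which of the six dowels stands on the paper sheet changes from start to start
- dowel_middle_b: plain pale round wooden dowel length standing on end, 36 mm diameter, 60 mm tall; one of a pair of equal height. Origin at the centre of its underside, z up along its axis. Which of the six dowels stands on the paper sheet changes from start to start
- dowel_tall_b: plain pale round wooden dowel length standing on end, 36 mm diameter, 74 mm tall; one of a pair of equal height. Origin at the centre of its underside, z up along its axis. Which of the six dowels stands on the paper sheet changes from start to start
- sheet: white paper sheet lying on the bench, 120 x 250 mm, no thickness to speak of; two drawn black circles (44 mm diameter) 150 mm apart. Origin at its centre, midway between the circles; its y axis runs along the line through both circles
- full_circle (a point): centre of the circle in which a dowel already stands (75 mm along the sheet's +y), on the bench surface
- empty_circle (a point): centre of the empty circle (75 mm along the sheet's -y), on the bench surface
- panel: thin flat panel 210 x 56 x 8 mm, plywood core, lying flat on two battens with its white primed face up. Origin at the centre of its underside; x along its 210 mm length, y across its 56 mm width, z up out of the white face. About 90 g, centre of mass in the middle
- face: the white primed face of the panel, 202 x 48 mm, standing 1 mm proud of the core and set in 4 mm from every edge; fixed to the panel, origin at its centre 8 mm above the panel's underside
- battens: two fixed wooden battens, 20 mm high, 22 mm wide and 90 mm long, that carry the panel at the start; they run across the panel, 80 mm either side of the middle. Origin between them on the bench
- mat: thin grey cutting mat 320 x 240 mm (no thickness to speak of), on which the other five dowels stand; origin at its centre
- tape: bystander: roll of paper tape lying flat, 70 mm diameter, 24 mm high; origin under its centre
- sander: bystander: cork sanding block 100 x 50 x 30 mm; origin under its centre
- wedge: bystander: stepped wooden offcut 70 x 30 mm, 34 mm at its highest; origin under its centre
- brush: bystander: paint brush 150 mm long lying on the bench; origin under it, x along it
- glue: bystander: white glue bottle, 54 mm diameter, 120 mm tall; origin under its centre
Not all that is in view belongs to the job. Leave any black or purple look-alike of the dowel_tall_b alone.

How it is judged:
On the way:
1. the dowel of matching height stands, released, in the empty circle (within 12 mm), the panel still on its battens (((horizontal distance between dowel_short_a and full_circle below 0.012 m and horizontal distance between dowel_short_b and empty_circle below 0.012 m and angle between the z axis of each of dowel_short_a, dowel_short_b and the z axis of sheet, either way round below 0.1 rad and distance of each of dowel_middle_a, dowel_tall_a, dowel_middle_b, dowel_tall_b from where it was at the start of the episode below 0.025 m and distance of dowel_short_a from where it was at the start of the episode below 0.015 m and contact force between the fingers and dowel_short_b below 0.05 N) or (horizontal distance between dowel_middle_a and full_circle below 0.012 m and horizontal distance between dowel_middle_b and empty_circle below 0.012 m and angle between the z axis of each of dowel_middle_a, dowel_middle_b and the z axis of sheet, either way round below 0.1 rad and distance of each of dowel_short_a, dowel_tall_a, dowel_short_b, dowel_tall_b from where it was at the start of the episode below 0.025 m and distance of dowel_middle_a from where it was at the start of the episode below 0.015 m and contact force between the fingers and dowel_middle_b below 0.05 N) or (horizontal distance between dowel_tall_a and full_circle below 0.012 m and horizontal distance between dowel_tall_b and empty_circle below 0.012 m and angle between the z axis of each of dowel_tall_a, dowel_tall_b and the z axis of sheet, either way round below 0.1 rad and distance of each of dowel_short_a, dowel_middle_a, dowel_short_b, dowel_middle_b from where it was at the start of the episode below 0.025 m and distance of dowel_tall_a from where it was at the start of the episode below 0.015 m and contact force between the fingers and dowel_tall_b below 0.05 N) or (horizontal distance between dowel_short_b and full_circle below 0.012 m and horizontal distance between dowel_short_a and empty_circle below 0.012 m and angle between the z axis of each of dowel_short_b, dowel_short_a and the z axis of sheet, either way round below 0.1 rad and distance of each of dowel_middle_a, dowel_tall_a, dowel_middle_b, dowel_tall_b from where it was at the start of the episode below 0.025 m and distance of dowel_short_b from where it was at the start of the episode below 0.015 m and contact force between the fingers and dowel_short_a below 0.05 N) or (horizontal distance between dowel_middle_b and full_circle below 0.012 m and horizontal distance between dowel_middle_a and empty_circle below 0.012 m and angle between the z axis of each of dowel_middle_b, dowel_middle_a and the z axis of sheet, either way round below 0.1 rad and distance of each of dowel_short_a, dowel_tall_a, dowel_short_b, dowel_tall_b from where it was at the start of the episode below 0.025 m and distance of dowel_middle_b from where it was at the start of the episode below 0.015 m and contact force between the fingers and dowel_middle_a below 0.05 N) or (horizontal distance between dowel_tall_b and full_circle below 0.012 m and horizontal distance between dowel_tall_a and empty_circle below 0.012 m and angle between the z axis of each of dowel_tall_b, dowel_tall_a and the z axis of sheet, either way round below 0.1 rad and distance of each of dowel_short_a, dowel_middle_a, dowel_short_b, dowel_middle_b from where it was at the start of the episode below 0.025 m and distance of dowel_tall_b from where it was at the start of the episode below 0.015 m and contact force between the fingers and dowel_tall_a below 0.05 N)) and distance of panel from where it was at the start of the episode below 0.02 m), for 0.2 s.
At the end, for the whole second after the job is handed in: Equal dowels stand within 12 mm of both circles' centres, the first moved under 15 mm, the other four under 25 mm. The panel rests on both, still, white side up, level within 0.035 rad, its middle within 20 mm of the sheet's and its length within 0.15 rad of the line of circles (((horizontal distance between dowel_short_a and full_circle below 0.012 m and horizontal distance between dowel_short_b and empty_circle below 0.012 m and angle between the z axis of each of dowel_short_a, dowel_short_b and the z axis of sheet, either way round below 0.1 rad and distance of each of dowel_middle_a, dowel_tall_a, dowel_middle_b, dowel_tall_b from where it was at the start of the episode below 0.025 m and distance of dowel_short_a from where it was at the start of the episode below 0.015 m and contact force between panel and dowel_short_a above 0.05 N and contact force between panel and dowel_short_b above 0.05 N) or (horizontal distance between dowel_middle_a and full_circle below 0.012 m and horizontal distance between dowel_middle_b and empty_circle below 0.012 m and angle between the z axis of each of dowel_middle_a, dowel_middle_b and the z axis of sheet, either way round below 0.1 rad and distance of each of dowel_short_a, dowel_tall_a, dowel_short_b, dowel_tall_b from where it was at the start of the episode below 0.025 m and distance of dowel_middle_a from where it was at the start of the episode below 0.015 m and contact force between panel and dowel_middle_a above 0.05 N and contact force between panel and dowel_middle_b above 0.05 N) or (horizontal distance between dowel_tall_a and full_circle below 0.012 m and horizontal distance between dowel_tall_b and empty_circle below 0.012 m and angle between the z axis of each of dowel_tall_a, dowel_tall_b and the z axis of sheet, either way round below 0.1 rad and distance of each of dowel_short_a, dowel_middle_a, dowel_short_b, dowel_middle_b from where it was at the start of the episode below 0.025 m and distance of dowel_tall_a from where it was at the start of the episode below 0.015 m and contact force between panel and dowel_tall_a above 0.05 N and contact force between panel and dowel_tall_b above 0.05 N) or (horizontal distance between dowel_short_b and full_circle below 0.012 m and horizontal distance between dowel_short_a and empty_circle below 0.012 m and angle between the z axis of each of dowel_short_b, dowel_short_a and the z axis of sheet, either way round below 0.1 rad and distance of each of dowel_middle_a, dowel_tall_a, dowel_middle_b, dowel_tall_b from where it was at the start of the episode below 0.025 m and distance of dowel_short_b from where it was at the start of the episode below 0.015 m and contact force between panel and dowel_short_b above 0.05 N and contact force between panel and dowel_short_a above 0.05 N) or (horizontal distance between dowel_middle_b and full_circle below 0.012 m and horizontal distance between dowel_middle_a and empty_circle below 0.012 m and angle between the z axis of each of dowel_middle_b, dowel_middle_a and the z axis of sheet, either way round below 0.1 rad and distance of each of dowel_short_a, dowel_tall_a, dowel_short_b, dowel_tall_b from where it was at the start of the episode below 0.025 m and distance of dowel_middle_b from where it was at the start of the episode below 0.015 m and contact force between panel and dowel_middle_b above 0.05 N and contact force between panel and dowel_middle_a above 0.05 N) or (horizontal distance between dowel_tall_b and full_circle below 0.012 m and horizontal distance between dowel_tall_a and empty_circle below 0.012 m and angle between the z axis of each of dowel_tall_b, dowel_tall_a and the z axis of sheet, either way round below 0.1 rad and distance of each of dowel_short_a, dowel_middle_a, dowel_short_b, dowel_middle_b from where it was at the start of the episode below 0.025 m and distance of dowel_tall_b from where it was at the start of the episode below 0.015 m and contact force between panel and dowel_tall_b above 0.05 N and contact force between panel and dowel_tall_a above 0.05 N)) and angle between panel's own z axis and vertical below 0.035 rad and horizontal distance between panel and sheet below 0.02 m and angle between the x axis of panel and the y axis of sheet, either way round below 0.15 rad and linear speed of panel below 0.02 m/s); the robot touches nothing.
It fails at once if the panel's white face is touched by anything (over 0.3 N) (contact force between anything else and face above 0.3 N).
It fails at once if the panel is tipped by more than 0.4 rad (angle between panel's own z axis and vertical above 0.4 rad).
It fails at once if the panel is dropped (faster than 0.5 m/s while not held by the fingers) (linear speed of panel above 0.5 m/s and contact force between the fingers and panel below 0.05 N).
It fails at once if a bystander (tape, sanding block, offcut, brush, glue bottle) is moved by more than 30 mm (distance of any of tape, sander, wedge, brush, glue from where it was at the start of the episode above 0.03 m).
It also fails if it takes over 64 s, if anything falls off the work surface, if the arm or the gripper's body presses on something with over 40 N, if the wrist force passes 120 N, or if a joint passes its speed limit or range.

### The arm

A 7-joint arm with a two-finger parallel gripper is mounted at the origin on the work surface. World frame = base frame: x ahead of the robot, y to its left, z up, the work surface at z = 0. Lengths are in m, angles in rad, forces in N, time in s.
With the tool pointing down it reaches from about 0.4 to 0.85 m from the base axis. Payload 4.5 kg.
Tool frame: the origin (TCP) lies at the very end of the fingers, on their centre line; the grasp point (between the pads) lies 19 mm behind it; x points along the fingers, y is the direction in which the jaws open and shut, and the axes are right-handed (so a half turn about x gives the same grasp; the last joint's range is limited). The gripper opens to 85 mm and grips with 20 to 120 N. Pads are 22 mm wide; open, the fingers measure 114 mm over their backs; the gripper's body (76 mm by 85 mm) begins 54 mm behind the grasp point. The pads swing forward as they close: fully open they stand 13 mm farther back than shut.
Start: joints at [-1.258, 0.689, -0.195, 1.565, 0.157, 0.902, -0.215], TCP at [0.172, 0.601, 0.231] pointing down, gripper open.
Joint ranges: [-3.01, 3.01], [-0.46, 2.08], [-1.47, 1.51], [0.13, 2.56], [-1, 4.14], [0.04, 2.09], [-2.66, 2.66]. Speed limits (rad/s): [2.57, 2.57, 3.14, 3.14, 3.14, 3.14, 3.14].

### API

Orientations are given as a 3x3 rotation matrix whose columns are the frame's x, y, z axes.
In Python, from rig import robot gives the robot as it stands. The module is installed in compiled form; this text tells all that it offers. Calls block until the motion is done:
- robot.move_ptp(position, orientation): joint-space move of the TCP to a pose.
- robot.move_straight(position, orientation=None, velocity=0.15, max_force=None): straight line of the TCP; orientation=None keeps the orientation; velocity is the mean speed in m/s. With max_force (N) it stops when the force on the tool has changed by that much, and returns True; else False.
- robot.goto_joints(angles): joint-space move.
- robot.let_go() and robot.grab(effort=None): open the fingers fully, or close them until they stop; effort is the grip in N (None keeps the last).
- robot.dwell(seconds).
- robot.ik(position, orientation): joint angles nearest the present ones, or None.
- robot.camera(name): name is "side" or "top"; returns a dict with "color" (480x640x3 uint8, red, green, blue), "fx", "fy", "cx", "cy" (pixels), "rvec" (rotation vector, rad) and "tvec" (3), from world to camera coordinates, as OpenCV has them. Camera axes: x right, y down, z forward; pixel columns grow to the right and rows downward; lengths in m; the calibration is good to about 2 mm. A picture is of the moment at which its call begins. There is no depth.
A pose or a line that the arm cannot do raises robot.IKError and nothing moves.
- robot.close_job(): hands the job in, once; it reports no verdict.
Readings, each from a call of its own:
- robot.read_time_s(): time.
- robot.read_q(): joint angles.
- robot.read_joint_vel(): joint speeds.
- robot.read_tau(): joint torques, N m.
- robot.read_tool_pos(): TCP position.
- robot.read_tool_rot(): TCP orientation.
- robot.read_force(): force on the tool from outside, world axes, zero at the start.
- robot.read_wrist_torque(): the same for the moment, N m.
- robot.read_opening(): finger opening in m.
Only numpy, scipy, OpenCV 4.12 (cv2) and the standard library are available. Lean on these libraries where they do the work, as an engineer would, in place of code of your own. Each camera call takes 0.05 s, during which the arm holds its last target. There are 200 camera calls.

## Working session

There is one attempt and no reset: what is moved stays moved. The work goes in short steps, each a Python script; the robot and the scene stay as the last script left them, time stands still between calls to the robot, and variables do not carry over. Pictures are saved under pics/ and viewed, about 8 in all and at most 12, crops included, and the job is handed in when it is done.

```bash
mkdir -p pics; cat > h.py <<'E'
import numpy as np, cv2
from rig import robot
def cam(n):
    c=robot.camera(n); R=cv2.Rodrigues(np.array(c["rvec"],float))[0]; t=np.array(c["tvec"],float).ravel()
    K=np.array([[c["fx"],0,c["cx"]],[0,c["fy"],c["cy"]],[0,0,1.]]); return c["color"],K,R,t
def ray(C,u,v):
    _,K,R,t=C; return -R.T@t, R.T@np.linalg.inv(K)@np.array([u,v,1.])
def onz(C,u,v,z):
    o,d=ray(C,u,v); return o+d*(z-o[2])/d[2]
def proj(C,p):
    _,K,R,t=C; q=K@(R@np.array(p,float)+t); return q[:2]/q[2]
def save(n,img): cv2.imwrite("pics/"+n,img[:,:,::-1])
E
python3 - <<'E'
from h import *
for n in("top","side"):
    C=cam(n); save(n+"0.png",C[0]); print(n,C[1][0,0],-C[2].T@C[3],C[2][2]); np.savez(n+"0.npz",img=C[0],K=C[1],R=C[2],t=C[3])
print(robot.read_time_s())
E
```

```text
top 519.513879861884 [ 0.25732421 -0.03101421  1.24082384] [ 0.22032404  0.00438421 -0.97541688]
side 484.9845690777063 [ 0.2722452  -0.65463871  0.8644833 ] [ 0.25924843  0.59597052 -0.76000618]
0.1
```

View pics/top0.png

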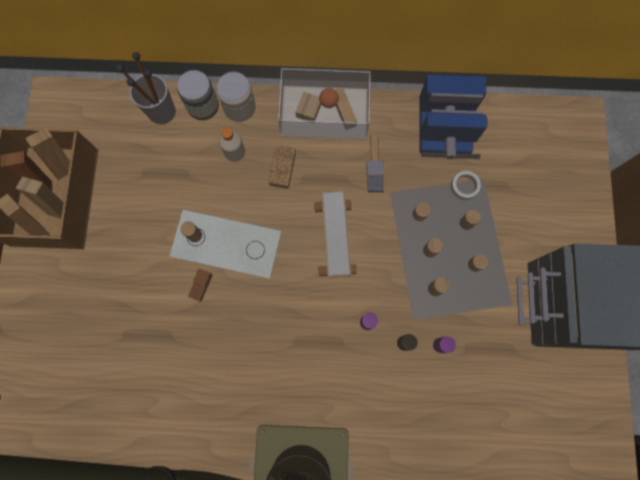

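View pics/side0.png

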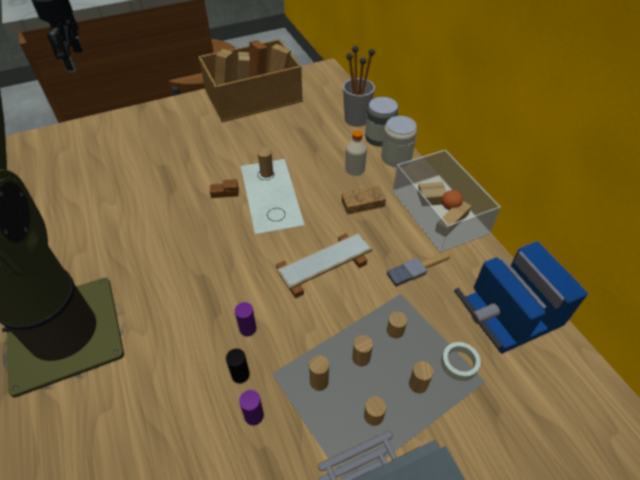

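Top view: the sheet has its dowel at (190,230) and the empty circle at (256,250). The mat dowels are at (423,210), (472,218), (434,246), (480,262) and (440,286). The purple and black look-alikes are off the mat. The panel is at (336,234). In the side view the sheet dowel is at (265,163). Next I measure the dowel heights.

```bash
cat > m.py <<'E'
from h import *
r=.018
def load(n):
    d=np.load(n+"0.npz"); return d["img"],d["K"],d["R"],d["t"]
def mask(C): 
    hsv=cv2.cvtColor(C[0],cv2.COLOR_RGB2HSV); return ((hsv[...,1]>75)&(hsv[...,0]<25)&(hsv[...,2]>40)).astype(np.uint8)
def measure(C,m):
    # m: silhouette mask. base = near rim at z=0, top = far rim at z=h
    v,u=np.nonzero(m); c=onz(C,u.mean(),v.mean(),.03); 
    o=-C[2].T@C[3]
    e=c-o; e[2]=0; e/=np.linalg.norm(e)
    a=proj(C,c); w=proj(C,c+[0,0,.03])-a; w/=np.linalg.norm(w)   # image vertical
    s=(u-a[0])*w[0]+(v-a[1])*w[1]
    s.sort(); lo=s[:3].mean()-.3; hi=s[-3:].mean()+.3
    p=onz(C,*(a+lo*w),0)+r*e
    q,d=ray(C,*(a+hi*w)); k=((p+r*e-q)@e)/(d@e); 
    return p[:2],(q+k*d)[2],len(u)
if __name__=="__main__":
  seeds={"top":[(190,230),(423,210),(472,218),(434,246),(480,262),(440,286)],"side":[(265,163),(398,324),(421,376),(363,350),(375,410),(319,372)]}
  ims=[]
  for n in seeds:
    C=load(n); M=mask(C); k,lab=cv2.connectedComponents(M)
    for i,(u,v) in enumerate(seeds[n]):
        l=lab[v,u]; p,h,N=measure(C,lab==l); print(n,i,l,N,p.round(4),round(h*1000,1))
    box=(380,180,130,130) if n=="top" else (280,300,170,140)
    x,y,w,hh=box; im=C[0].copy(); e=cv2.findContours(M,0,1)[0]
    a=cv2.resize(im[y:y+hh,x:x+w],(400,400)); 
    b=cv2.resize(im[195:285,165:290] if n=="top" else im[135:235,205:310],(400,400)); ims+=[np.hstack([a,b])]
  save("crop1.png",cv2.resize(np.vstack(ims),(600,600)))
E
python3 m.py
```

```text
top 0 10 250 [0.5377 0.2886] 52.9
top 1 8 205 [ 0.6143 -0.2667] 28.4
top 2 9 248 [ 0.5963 -0.3835] 44.8
top 3 11 226 [ 0.5239 -0.293 ] 40.6
top 4 12 219 [ 0.4926 -0.4032] 27.7
top 5 13 251 [ 0.4293 -0.3049] 49.8
side 0 1 230081 [ 0.3702 -0.458 ] 766.4
side 1 2 399 [ 0.6128 -0.2637] 39.5
side 2 6 534 [ 0.5956 -0.3798] 52.4
side 3 3 489 [ 0.5224 -0.2889] 53.7
side 4 7 480 [ 0.4916 -0.3978] 36.7
side 5 5 570 [ 0.4282 -0.2989] 62.8
```

View pics/crop1.png

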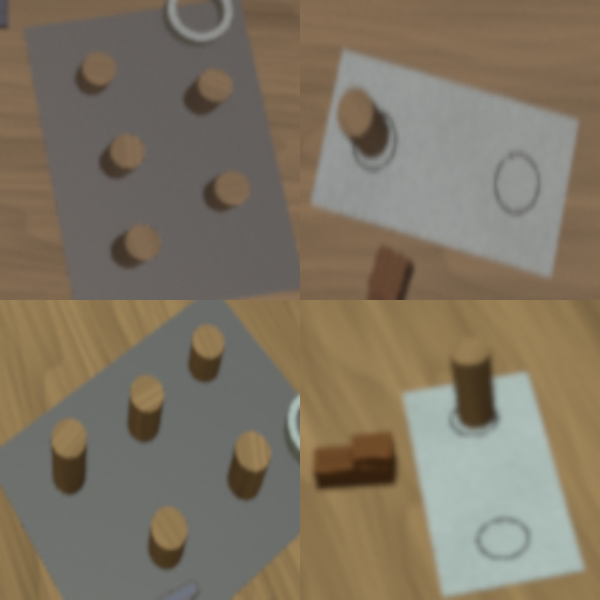

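Mat heights (mm, both views biased low alike):

| Dowel | Top-view pixel | Side / top reading | Height |
|---|---|---|---|
| #1 | (423,210) | 39.5 / 28.4 | short |
| #4 | (480,262) | 36.7 / 27.7 | short |
| #2 | (472,218) | 52.4 / 44.8 | middle |
| #3 | (434,246) | 53.7 / 40.6 | middle |
| #5 | (440,286) | 62.8 / 49.8 | the only tall one |

The sheet dowel reads 52.9 in the top view, so it should be tall too, and #5 at top (440,286) / side (319,372) is the match. The crop shows this plainly. Next I check it in the side view and locate the sheet, circle and panel.

```bash
cat > loc.py <<'E'
from m import *
C=load("side")
lo,hi=(266,177.7),(264.5,147.7)
e=np.array([.54,.29,0])-(-C[2].T@C[3]); e[2]=0; e/=np.linalg.norm(e)
p=onz(C,*lo,0)+r*e; q,d=ray(C,*hi); k=((p+r*e-q)@e)/(d@e); print("sheet dowel side h",p[:2],(q+k*d)[2])
for n,ps,pp in(("top",(230,262),(338,240)),("side",(272,200),(325,262))):
    C=load(n); hsv=cv2.cvtColor(C[0],cv2.COLOR_RGB2HSV); W=((hsv[...,1]<60)&(hsv[...,2]>(115 if n=="top" else 130))).astype(np.uint8)
    k,lab=cv2.connectedComponents(W)
    for nm,s,z in(("sheet",ps,0),("panel",pp,.028)):
        m=(lab==lab[s[1],s[0]]).astype(np.uint8); cn=max(cv2.findContours(m,0,1)[0],key=len)[:,0]
        P=np.array([onz(C,u,v,z)[:2] for u,v in cn]); rc=cv2.minAreaRect((P*1000).astype(np.float32))
        b=cv2.boxPoints(rc); l=max((b[1]-b[0],b[2]-b[1]),key=np.linalg.norm); print(n,nm,np.round(rc[0],1),np.round(rc[1],1),"long axis deg",round(np.degrees(np.arctan2(l[1],l[0]))%180,2))
    # empty circle: dark pixels in window inside the sheet
    x,y=(256,250) if n=="top" else (276,214); w=C[0][y-14:y+15,x-14:x+15].sum(2).astype(float)
    D=(w<np.median(w)-0.25*(np.median(w)-w.min())).astype(np.uint8); k,l,st,_=cv2.connectedComponentsWithStats(D); i=1+np.argmax(st[1:,4])
    v,u=np.nonzero(l==i); el=cv2.fitEllipse(np.c_[u,v].astype(np.float32)); print(n,"circle px",el[0][0]+x-14,el[0][1]+y-14,el[1],onz(C,el[0][0]+x-14,el[0][1]+y-14,0)[:2].round(4))
E
python3 loc.py
```

```text
sheet dowel side h [0.53417616 0.28538782] 0.07023775793991816
top sheet [518.3 209.1] [253.1 123.3] long axis deg 79.84
top panel [549.4 -59.3] [205.9  51.4] long axis deg 6.31
top circle px 254.8741397857666 249.51469802856445 (17.790075302124023, 18.486845016479492) [0.5052 0.1354]
side sheet [519.6 208.3] [253.8 122.8] long axis deg 79.74
side panel [549.8 -59.9] [205.5  52.2] long axis deg 6.09
side circle px 275.66755867004395 214.204363822937 (13.26320743560791, 17.974666595458984) [0.5058 0.1343]
```

```bash
cat >> h.py <<'E'
def rot(deg):
    c,s=np.cos(np.radians(deg)),np.sin(np.radians(deg)); return np.array([[0,c,s],[0,s,-c],[-1.,0,0]])
def st(): print("t",round(robot.read_time_s(),2),"tcp",np.round(robot.read_tool_pos(),4),"open",round(robot.read_opening(),4),"F",np.round(robot.read_force(),2))
E
python3 - <<'E'
from h import *
print(robot.read_tool_rot().round(2))
for a in(90,-90):
  for p in([.429,-.302,.2],[.429,-.302,.035],[.5057,.1349,.2]): 
    q=robot.ik(p,rot(a)); print("dowel",a,None if q is None else np.round(q,2))
for a0,a1 in((96.2,169.8),(96.2,-10.2),(-83.8,-10.2),(-83.8,169.8)):
  for p,a in(([.5496,-.0597,.2],a0),([.5496,-.0597,.003],a0),([.519,.2087,.2],a1),([.519,.2087,.058],a1)):
    q=robot.ik(p,rot(a)); print("panel",a,None if q is None else np.round(q,2))
E
```

```text
[[-0.    0.28  0.96]
 [-0.    0.96 -0.28]
 [-1.   -0.    0.  ]]
dowel 90 [ 0.85  0.64 -0.52  1.89  0.46  0.73  1.63]
dowel 90 [ 0.74  0.91 -0.36  1.99  0.82  0.39  1.31]
dowel 90 [-0.14  0.62 -0.34  1.9   0.31  0.68  0.9 ]
dowel -90 [ 0.34  0.62  0.31  1.92 -0.3   0.64 -0.74]
dowel -90 [ 0.47  0.89  0.1   2.01 -0.32  0.26 -0.74]
dowel -90 [-0.64  0.65  0.49  1.93 -0.48  0.68 -1.43]
panel 96.2 [ 0.28  0.66 -0.42  1.81  0.38  0.75  1.33]
panel 96.2 [ 0.37  1.03 -0.6   1.9   1.08  0.58  0.71]
panel 169.8 [-0.05  0.73 -0.72  1.78  0.61  0.87  1.91]
panel 169.8 [-0.13  0.93 -0.58  1.88  0.86  0.61  1.69]
panel 96.2 [ 0.28  0.66 -0.42  1.81  0.38  0.75  1.33]
panel 96.2 [ 0.37  1.03 -0.6   1.9   1.08  0.58  0.71]
panel -10.2 [-0.52  0.64  0.09  1.81 -0.09  0.69 -0.56]
panel -10.2 [-0.48  0.87  0.03  1.9  -0.06  0.38 -0.58]
panel -83.8 [-0.24  0.68  0.45  1.84 -0.43  0.72 -1.01]
panel -83.8 [-0.05  0.97  0.13  1.92 -0.4   0.27 -1.05]
panel -10.2 [-0.52  0.64  0.09  1.81 -0.09  0.69 -0.56]
panel -10.2 [-0.48  0.87  0.03  1.9  -0.06  0.38 -0.58]
panel -83.8 [-0.24  0.68  0.45  1.84 -0.43  0.72 -1.01]
panel -83.8 [-0.05  0.97  0.13  1.92 -0.4   0.27 -1.05]
panel 169.8 [-0.05  0.73 -0.72  1.78  0.61  0.87  1.91]
panel 169.8 [-0.13  0.93 -0.58  1.88  0.86  0.61  1.69]
```

```bash
python3 - <<'E'
from h import *
R=rot(90)
robot.move_ptp([.4288,-.302,.2],R)
print(robot.move_straight([.4288,-.302,.03],None,.12,max_force=8)); st()
robot.grab(30); st()
robot.move_straight([.4288,-.302,.2],None,.15); st()
C=cam("side"); save("grip.png",cv2.resize(C[0][230:470,200:520],(640,480)))
E
```

```text
False
t 4.95 tcp [ 0.4291 -0.3022  0.0305] open 0.0853 F [-0.31  0.03  0.64]
t 5.46 tcp [ 0.4289 -0.3021  0.0303] open 0.0354 F [-1.17 -0.1   3.07]
t 6.74 tcp [ 0.4282 -0.3018  0.1992] open 0.0356 F [-0.13  1.04  0.39]
```

View pics/grip.png

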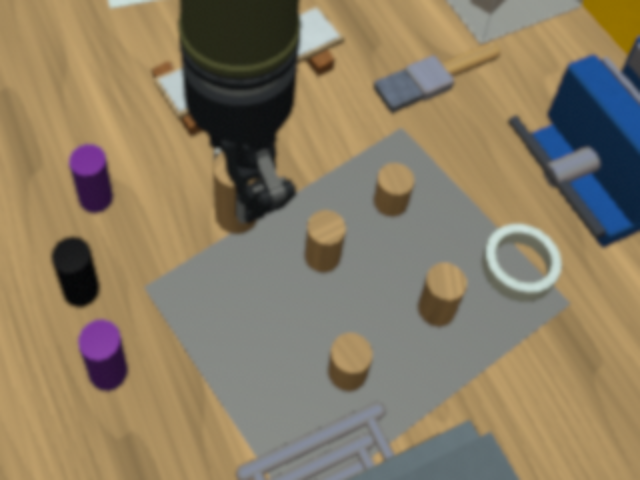

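The dowel (crop (235,190)) hangs upright in the jaws, and the other four on the mat are undisturbed. Now I set it in the circle.

```bash
python3 - <<'E'
from h import *
R=rot(90); e=[.5057,.1349]
robot.move_straight([*e,.2],R,.25)
robot.move_straight([*e,.045],None,.12)
print(robot.move_straight([*e,.029],None,.03,max_force=5)); st()
robot.let_go(); robot.dwell(.2); st()
robot.move_straight([*e,.2],None,.15)
robot.move_ptp([.5496,-.0597,.2],rot(96.2)); st()
C=cam("side"); np.savez("side1.npz",img=C[0],K=C[1],R=C[2],t=C[3]); save("placed.png",cv2.resize(C[0][130:310,190:430],(800,600)))
E
```

```text
True
t 10.66 tcp [0.5056 0.1351 0.0301] open 0.0354 F [-0.56 -0.51  4.49]
t 11.41 tcp [0.5053 0.1347 0.03  ] open 0.0853 F [-0.63  1.16 -0.31]
t 13.51 tcp [ 0.5494 -0.0575  0.1998] open 0.0856 F [0.33 0.51 0.6 ]
```

View pics/placed.png

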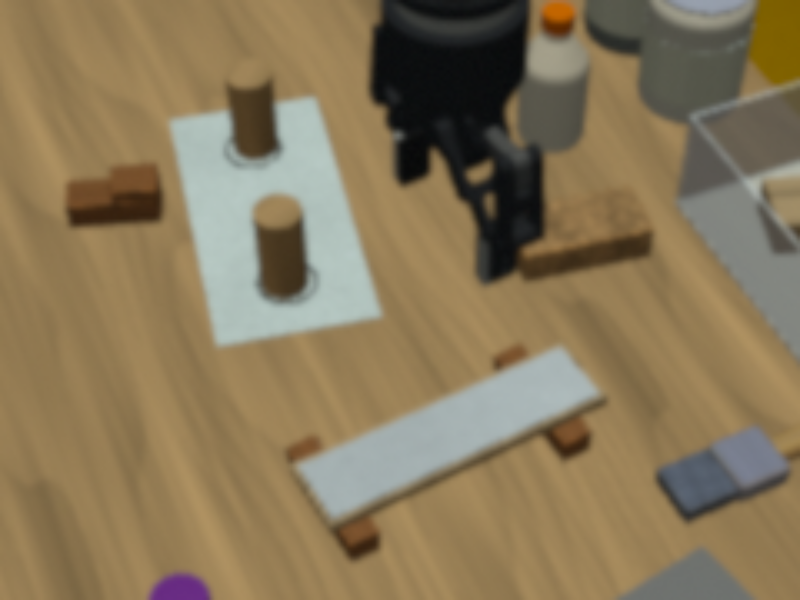

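Base at crop (281,287), inside the circle centred at about (288,281). It stands upright with the same height as its mate. The panel is still on its battens. Next I grip it.

```bash
python3 - <<'E'
from h import *
p=[.5496,-.0597]
robot.move_straight([*p,.06],rot(96.2),.15)
print(robot.move_straight([*p,.004],None,.06,max_force=6)); st()
robot.grab(35); robot.dwell(.2); st()
robot.move_straight([*p,.05],None,.05); st()
C=cam("side"); save("panel.png",cv2.resize(C[0][190:330,230:416],(800,600)))
E
```

```text
False
t 15.72 tcp [ 0.5499 -0.0597  0.0043] open 0.0854 F [-0.61  0.18  0.91]
t 16.32 tcp [ 0.5498 -0.0598  0.0045] open 0.0552 F [-0.75 -0.06  5.63]
t 17.38 tcp [ 0.5493 -0.0597  0.0497] open 0.0555 F [-0.03 -0.42 -0.86]
```

View pics/panel.png

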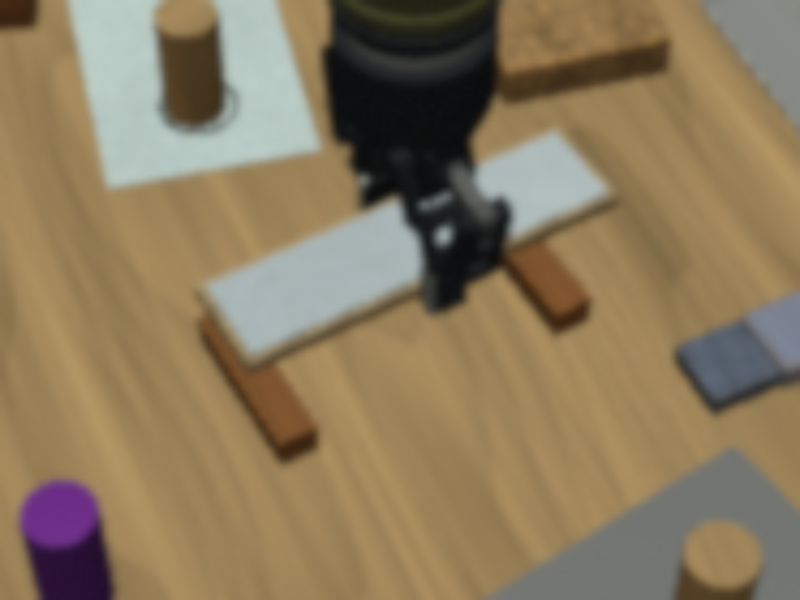

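The panel hangs level, held at mid-length by its edges. I carry it up, turn it 73.6° and lower it until it makes contact (expected at TCP z of about 0.058).

```bash
python3 - <<'E'
from h import *
p=[.5496,-.0597]; s=[.519,.2087]
robot.move_straight([*p,.17],None,.12)
R=rot(169.8)
robot.move_straight([*s,.17],R,.10); st()
robot.move_straight([*s,.072],None,.08); robot.dwell(.2); st()
C=cam("side"); save("above.png",cv2.resize(C[0][110:250,180:366],(800,600)))
E
```

```text
t 21.43 tcp [0.5191 0.2083 0.17  ] open 0.0551 F [-0.13  0.5  -1.16]
t 23.01 tcp [0.5192 0.2088 0.0724] open 0.0555 F [ 0.33  0.53 -0.19]
```

View pics/above.png

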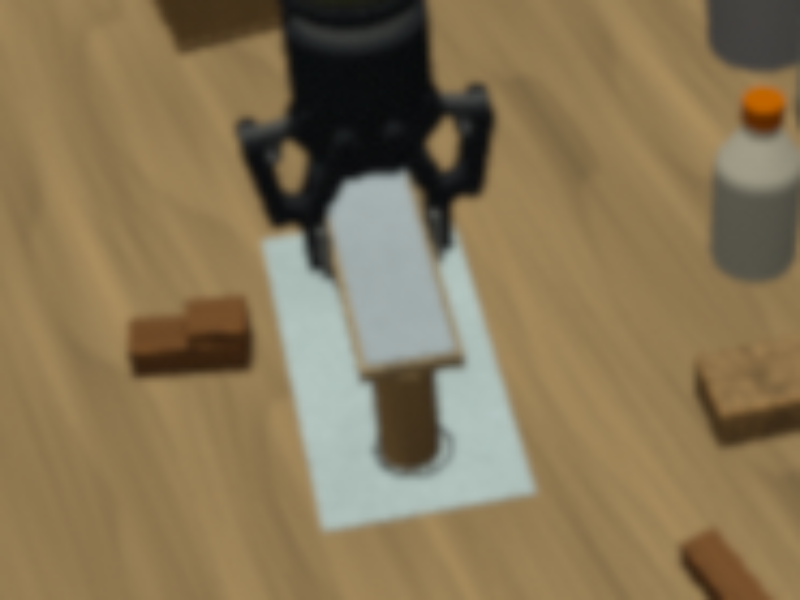

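The panel is in line over the dowels and level, with a small gap to go. I lower it and release.

```bash
python3 - <<'E'
from h import *
s=[.519,.2087]
print(robot.move_straight([*s,.0565],None,.02,max_force=3)); st()
robot.dwell(.2); robot.let_go(); robot.dwell(.3); st()
robot.move_straight([*s,.2],None,.1)
robot.move_ptp([.42,-.05,.3],rot(96)); st()
T=cam("top"); C=cam("side")
for n,D in(("side",C),("top",T)): np.savez(n+"0.npz",img=D[0],K=D[1],R=D[2],t=D[3])
save("end.png",np.hstack([cv2.resize(C[0][120:260,190:330],(400,400)),cv2.resize(T[0][180:300,160:280],(400,400))]))
for n,D,sd in(("top",T,(220,235)),("side",C,(275,175))):
    hsv=cv2.cvtColor(D[0],cv2.COLOR_RGB2HSV); print(n,hsv[sd[1],sd[0]],proj(D,[.519,.2087,.082]).round(1))
E
```

```text
True
t 23.7 tcp [0.5189 0.2086 0.0585] open 0.0549 F [-0.52 -0.17  4.58]
t 24.62 tcp [0.5184 0.208  0.058 ] open 0.0852 F [-0.56 -0.32 -0.56]
t 27.32 tcp [ 0.4207 -0.0488  0.2999] open 0.0854 F [-0.28 -0.11 -0.11]
top [135   3 157] [219.  235.1]
side [90 27 28] [267.5 168.9]
```

View pics/end.png

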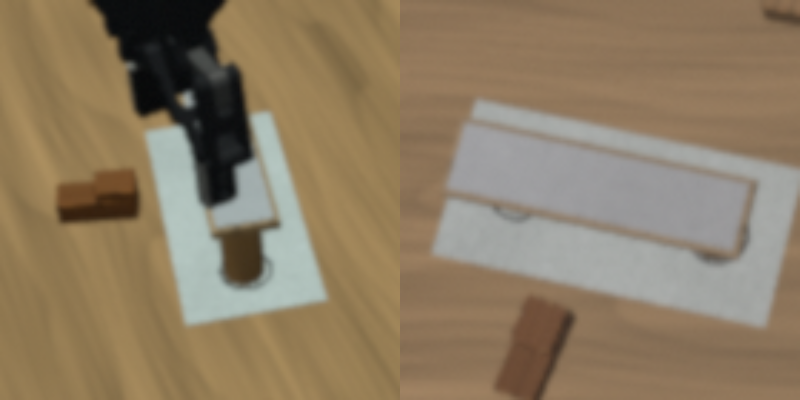

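The force stop came at TCP z = 0.0585, exactly where 74 mm dowels would put it. In the top view the panel is centred at about (220,237), against a predicted (219,235), which is within about 5 mm. It lies along the sheet with both circles beneath it. I hand the job in.

```bash
python3 - <<'E'
from h import *
robot.dwell(.3); robot.close_job()
E
```

```text
the job is handed in; nothing more can be done
```

I stood the only tall (74 mm) dowel from the mat in the empty circle and laid the panel white side up across it and its mate. I handed the job in at about 28 s on the robot's clock; the interface reports no verdict.

**Checks that agreed:**
- **Dowel position:** it stands upright in the circle, by eye a few millimetres off centre.
- **Matching height:** the panel met the dowels at TCP z = 0.0585 m, exactly the height two 74 mm dowels would give.
- **Panel position:** its middle is about 5 mm from the sheet's by eye, and it lies along the line of circles.
- **Surroundings:** the offcut and the rest of the sheet area looked undisturbed in the last crops. I did not re-measure the tape, brush or glue bottle, or the other four mat dowels, at the end.

**Checks that disagreed or fell short:**
- The single-view dowel heights read low by up to about 24 mm in the top view and 11 mm in the side view. I matched the dowel by how the heights grouped and by elimination.
- The two views differed by up to 6 mm on dowel positions.
- The arm partly hid the panel in the last side view, so levelness rests on the top view, the view just before lowering and the contact height.

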